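# Snug a painting panel in its edge clamp with the star-wheel key

## Robot

A 6-joint arm with a two-finger parallel gripper is mounted at the origin on the work surface. World frame = base frame: x ahead of the robot, y to its left, z up, the work surface at z = 0. Lengths are in mm, angles in rad, forces in N, time in s.
With the tool pointing down it reaches from about 350 to 875 mm from the base axis. Payload 4.2 kg.
Tool frame: the origin (TCP) lies on the mounting face of the last link; the fingertips stand 173 mm ahead of it and the grasp point (between the pads) lies 155 mm ahead of it (tcp_to_grasp is the distance from the TCP to the grasp point, in mm); z points along the fingers, y is the direction in which the jaws open and shut (so a half turn about z gives the same grasp; the last joint's range is limited). The gripper opens to 85 mm and grips with 20 to 120 N. Pads are 22 mm wide; open, the fingers measure 114 mm over their backs; the gripper's body (76 mm by 85 mm) begins 54 mm behind the grasp point. The pads swing forward as they close: fully open they stand 13 mm farther back than shut.
Start: joints at [1.473, 0.385, 0.008, 0, -1.194, -0.259], TCP at [218.266, 585.628, 404.712] pointing down, gripper open.
Joint ranges: [-3.14, 3.14], [-1.21, 2.06], [-1.07, 1.41], [-3.16, 2.05], [-2.99, -0.16], [-3.1, 3.1]. Speed limits (rad/s): [2.79, 2.79, 3.14, 3.14, 3.14, 3.14].

## Interface

Orientations are given as a unit quaternion [x, y, z, w].
In Python, from bench import * gives the robot as it stands. The module is installed in compiled form; this text tells all that it offers.
- The arm moves only by the tool apply_moves, never from a script. Its arguments are lists of equal length, an entry for each row: "fingers": the closure, from 0 (fully open) to 1 (shut); "dp": the shift along the world's x, y, z in cm, a list of three; "yaw": the turn about the world's z in degrees. A call has 1 to 10 rows; each row is the pose to reach, as a shift and turn from the pose measured when the call began; what a row does not reach only later rows make up. A row lasts 1/10 s, in which the tool goes at most 50 mm and 8.59 degrees, less where a joint would pass 70% of its speed; a pose out of reach is approached as far as the arm can. A call with a gripper value outside its range is refused whole. The fingers move at their own pace and stop on an object; the grip force is fixed at half the most. Time passes only in rows, so rows that repeat a pose let the fingers close. It gives the time, the measured TCP pose, the force and the opening at its end, in the units of the state.
- read_state(): the state, without advancing time (a new reading comes with each control period).
- get_image(name): name is "scene" or "side" or "wrist"; returns a dict with "color" (480x640x3 uint8, blue, green, red), "mtx" (3x3 intrinsics, pixels), "camera_from_world" (4x4, takes a point from world to camera coordinates); the wrist camera has in their place "tool_from_camera" (4x4, takes a point from camera to tool coordinates, whose origin is the TCP and whose axes are the flange's). Camera axes: x right, y down, z forward; pixel columns grow to the right and rows downward; lengths in mm; the calibration is good to about 2 mm. A picture is of the moment at which its call begins: read the wrist's pose just before it. There is no depth.
- job_done(): hands the job in, once; it reports no verdict.
The state is a dict: "clock": time; "joints": joint angles; "joint_vel": joint speeds; "joint_efforts": joint torques, N m; "position": TCP position; "ee_rot": TCP orientation; "contact_force": force on the tool from outside, world axes, zero at the start; "wrist_torque": the same for the moment, N m; "gripper_width": finger opening in mm.
Only numpy, scipy, OpenCV 4.12 (cv2) and the standard library are available. Lean on these libraries where they do the work, as an engineer would, in place of code of your own. Each camera call takes 0.05 s, during which the arm holds its last target. There are 200 camera calls.

## Task

Take the flat-bladed key from its wooden stand and, through the narrow slot in the clamp's cover, advance the star wheel tooth by tooth in the arrow's direction until the rubber pad has closed on the painting panel and holds it snug against the fence: you feel the wheel turn distinctly stiffer. Stop there, do not overtighten and never force the key. Then stand the key back in its stand and let go, leaving the jar, the bottle and the paint tube alone.

Things in the scene. Friction and masses are not known exactly. Their poses are not given: they have to be found in the camera images.
- adjuster: Clamp adjuster: grey steel box 104 (x) x 46 (y) x 90 mm high on a 112 x 70 mm foot, fixed to the table, clear windows at its x ends. Origin: centre of the underside, z up. The +y side carries a steel jaw with a sprung rubber pad that faces the panel; two flat rails, 16 wide, 8 high, run along y to the fence at x = +-88 mm
- slot (a point): Centre of the access slot, in the plane of the cover's top face, 90 mm above the table, over the wheel. The slot is 38 mm long along the adjuster's x and 13 mm wide along its y, cut through the 4 mm cover; its axes are those of the adjuster
- axle (a point): Centre of the star wheel inside the adjuster, 46 mm above the table; axle along the adjuster's y. Steel, 10 teeth (36 degrees apart), each 6 mm thick with a round tip at 36 mm radius, 10 mm wide along y; hub 20 mm radius. It stays wherever it is left, pushed either way, so back the key off a little and lift it out before returning for the next tooth
- top_tooth (a point): Fixed point where a tooth tip is highest: 82 mm above the table, 4 mm below the cover's underside, mid-slot. Tips are 22 mm apart. The wheel's phase is random and not reported: a blade that lands on a tooth stops near z = 82 mm; lift it a little and try 5 to 12 mm further along +x. Tip at z = 70 to 73 mm engages well. Sweep within 12 mm either side of mid-slot
- arrow (a point): Head of the small raised steel arrow on the cover, beside the slot on the adjuster's -y side, pointing along its +x: push the upper teeth that way to tighten
- screw (a point): Point on the screw, 46 mm high, 30 mm to +y of the axle (does not move). A tooth moves jaw and pad 2.5 mm along +y. The pad's start gap differs, half a tooth to 3 teeth. Turning the wheel free takes 4 to 5.5 N sideways at the blade; once pad, panel and fence are in contact this climbs steadily (pad spring 20 N/mm): 6.5 to 8 N is snug, 9.5 N overtight. A paused push keeps its force
- fence: Fixed steel fence across the rails at the far end of the panel, 150 mm long and 29 mm high, parallel to the adjuster's x. Origin: on the table below the middle of the face that looks to the pad
- panel: Loose painting panel, wood with a painted top, 140 (x) x 120 (y) x 18 mm, 0.18 to 0.35 kg, flat on the table between pad and fence under 1 mm from the fence, a few mm from the pad. Origin: centre of its underside
- key: The key: flat steel blade 5 (x) x 9 (y) mm, 35 mm long, under an upright wooden handle 24 (x) x 30 (y) mm reaching from 35 to 95 mm above the blade tip; 0.12 kg. Origin: centre of the blade tip; z up along the handle. In the slot its x lies along the adjuster's x (either way round). Grip it firmly, low on the handle
- stand: Fixed wooden stand for the key, 84 x 84 x 45 mm high. Origin: centre of its underside. A through hole 11 (x) x 15 mm (y) in the middle of the top takes the blade; the handle's foot rests on the top, so that the stored key's tip is 10 mm above the table, key axes along those of the stand (either way round)
- paint_jar: Bystander: white paint jar with black lid, 54 mm across, 55 mm high. Origin: centre of its underside
- ink_bottle: Bystander: small amber ink bottle, 40 mm across, 60 mm high. Origin: centre of its underside
- paint_tube: Bystander: flat metal paint tube lying down, about 95 mm long along x, 32 mm wide, 12 mm high. Origin: centre of its underside
Mind the look-alikes: they are no part of the job. Of the things that look like the stand, take the one that is farthest to the robot's left at the start. Several things look just like the fence: the one meant starts farthest from the robot's base.

How it is judged (in metres and radians):
On the way, in this order (a step that is already met when the one before it is completed fails the run):
1. the key's blade is in through the slot (z of key in the frame of adjuster below 0.08 m and horizontal distance between key and slot below 0.022 m), for 0.1 s.
2. the pad presses the panel against the fence (contact force between adjuster and panel above 10 N and contact force between fence and panel above 8 N), for 0.2 s.
At the end, for the whole second after the job is handed in: The pad presses the panel with 10 to 42 N and the fence presses back with more than 8 N; the key stands upright in its stand (within 0.1 rad, tip within 8 mm of the middle of the stand and less than 15 mm above the table), let go and at rest; panel at rest (all of step 2 and contact force between adjuster and panel below 42 N and horizontal distance between key and stand below 0.008 m and height (world z) of key below 0.015 m and angle between key's own z axis and vertical below 0.1 rad and linear speed of key below 0.02 m/s and linear speed of panel below 0.01 m/s and contact force between the fingers and key below 0.1 N); the robot touches nothing.
It fails at once if the clamp is overtightened: the pad presses the panel with more than 42 N (contact force between adjuster and panel above 42 N).
It fails at once if the key is forced: more than 30 N between key and clamp (contact force between key and adjuster above 30 N).
It fails at once if the robot itself presses on the clamp, the fence or the panel with more than 5 N (contact force between any of the arm, the fingers and adjuster above 5 N or contact force between the fingers and panel above 5 N or contact force between the fingers and fence above 5 N).
It fails at once if the jar, the bottle or the tube is moved more than 20 mm (distance of any of paint_jar, ink_bottle, paint_tube from where it was at the start of the episode above 0.02 m).
It also fails if it takes over 72 s, if anything falls off the work surface, if the arm or the gripper's body presses on something with over 40 N, if the wrist force passes 120 N, or if a joint passes its speed limit or range.

## Working session

There is one attempt and no reset: what is moved stays moved. The work goes in short steps, Python scripts to look and compute and a tool call to move; the robot and the scene stay as the last step left them, time stands still between calls to the robot, and variables do not carry over. Pictures are saved under pics/ and viewed, about 8 in all and at most 12, crops included, and the job is handed in when it is done.

Besides the shell and the picture viewer there is one more tool, called as name([rows], argument=value, ...), one row to a line, values as JSON. apply_moves: Moves the arm, as the interface text tells. Its arguments: {"type":"object","properties":{"fingers":{"type":"array","items":{"type":"number"}},"dp":{"type":"array","items":{"type":"array","items":{"type":"number"}}},"yaw":{"type":"array","items":{"type":"number"}}},"required":["fingers","dp","yaw"]}

```bash
mkdir -p pics; cat > h.py <<'E'
from bench import *
import numpy as np, cv2
from scipy.spatial.transform import Rotation as R
def cam(name):
    s=read_state(); g=get_image(name); K=np.array(g["mtx"])
    if name=="wrist":
        T=np.eye(4);T[:3,:3]=R.from_quat(s["ee_rot"]).as_matrix();T[:3,3]=s["position"]
        W=T@np.array(g["tool_from_camera"])
    else: W=np.linalg.inv(np.array(g["camera_from_world"]))
    return g["color"],K,W
def ray(K,W,uv):
    d=W[:3,:3]@np.linalg.solve(K,[uv[0],uv[1],1.]); return W[:3,3],d
def onz(K,W,uv,z):
    o,d=ray(K,W,uv); return o+d*(z-o[2])/d[2]
def proj(K,W,p):
    q=np.linalg.inv(W)@np.append(p,1); q=K@q[:3]; return q[:2]/q[2]
E
python3 - <<'E'
from h import *
print(read_state())
for n in("scene","side","wrist"):
    c,K,W=cam(n); cv2.imwrite(f"pics/{n}0.png",c); np.savez(f"{n}0",K=K,W=W); print(n,K.round(1).tolist(),W.round(3).tolist())
E
```

```text
{'clock': 0.0, 'joints': array([ 1.47258681e+00,  3.85544759e-01,  6.60711993e-03, -4.76668696e-04,
       -1.19398152e+00, -2.58587815e-01]), 'joint_vel': array([-4.18287070e-04, -1.45473062e-04, -9.80505204e-06,  1.58926015e-04,
       -1.10667265e-03, -2.11368540e-03]), 'joint_efforts': array([-6.36991135e-04, -3.92296994e+01,  1.88398129e+01,  4.18606237e+00,
       -4.60223542e-03, -4.99393678e-06]), 'position': array([218.20064772, 585.4493683 , 403.62428144]), 'ee_rot': array([ 9.84112931e-01, -1.77540317e-01, -1.35785438e-04,  1.07574715e-03]), 'contact_force': array([ 0.02970856,  0.26771304, -0.3212182 ]), 'wrist_torque': array([ 0.01954072, -0.01712651,  0.0151918 ]), 'gripper_width': 85.36490786239231}
scene [[475.9, 0.0, 328.9], [0.0, 475.9, 233.8], [0.0, 0.0, 1.0]] [[0.767, 0.402, -0.501, 1058.342], [0.642, -0.481, 0.597, -727.397], [-0.001, -0.779, -0.627, 778.172], [0.0, 0.0, 0.0, 1.0]]
side [[496.7, 0.0, 328.1], [0.0, 496.7, 234.9], [0.0, 0.0, 1.0]] [[-0.992, -0.075, 0.101, 406.208], [-0.125, 0.67, -0.732, 637.028], [-0.013, -0.739, -0.674, 775.501], [0.0, 0.0, 0.0, 1.0]]
wrist [[405.0, 0.0, 313.2], [0.0, 405.0, 242.7], [0.0, 0.0, 1.0]] [[-0.349, -0.9, -0.262, 284.629], [-0.937, 0.335, 0.097, 558.928], [0.001, 0.279, -0.96, 372.258], [0.0, 0.0, 0.0, 1.0]]
```

View pics/scene0.png

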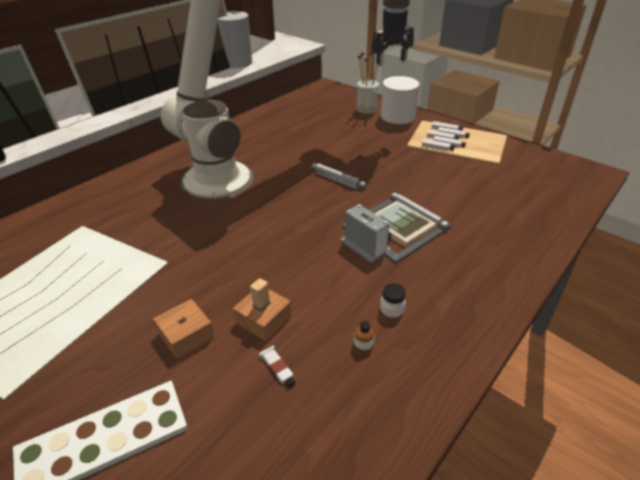

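View pics/side0.png

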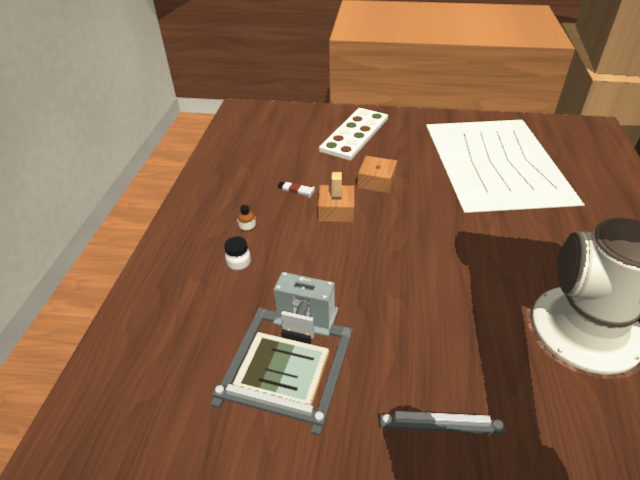

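The pictures show two wooden blocks that could be the stand. The one holding the key is at side (337,203), scene (262,310), and an empty one is at side (377,174), scene (184,328). Two bars could be the fence: one on the rails at side (275,398), and a loose one at side (442,422). I'll compute their positions next.

```bash
python3 - <<'E'
from h import *
D={n:np.load(n+"0.npz") for n in("scene","side")}
def p(n,uv,z): return onz(D[n]["K"],D[n]["W"],uv,z).round(0)[:2]
for nm,a,b,z in [("keystand top",(337,194),(262,308),45),("empty stand top",(378,167),(184,320),45),("slot",(304,285),(368,215),90),("fence",(275,398),(416,208),29),("bar",(442,420),(338,175),25),("panel",(283,368),(404,222),18),("jar",(237,245),(394,292),55),("bottle",(246,220),(365,340),40),("tube",(297,188),(277,366),10),("keytop",(337,176),(260,284),105)]:
    print(nm,p("side",a,z),p("scene",b,z))
im=cv2.imread("pics/side0.png"); cv2.imwrite("pics/crop1.png",cv2.resize(im[140:440,200:520],None,fx=2.0,fy=2.0,interpolation=cv2.INTER_CUBIC)[:600])
E
```

```text
keystand top [ 513. -304.] [ 523. -304.]
empty stand top [ 421. -427.] [ 426. -427.]
slot [536.  33.] [535.  45.]
fence [555. 230.] [569. 221.]
bar [285. 234.] [298. 222.]
panel [555. 166.] [571. 161.]
jar [702. -93.] [ 711. -101.]
bottle [ 709. -192.] [ 733. -231.]
tube [ 622. -363.] [ 627. -369.]
keytop [ 512. -294.] [ 517. -297.]
```

View pics/crop1.png

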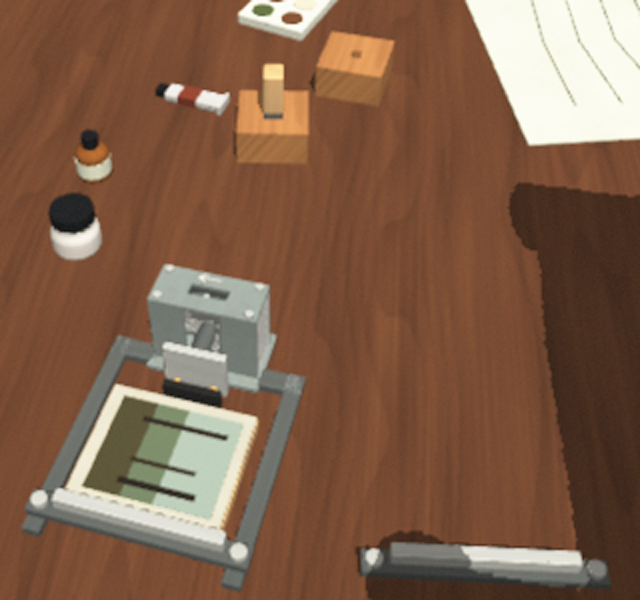

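The crop matches. The block with the key is at about (517,-304) and the empty one at (424,-427), so the key's block is farther left and is the stand. The fence on the rails is at (560,225), 605 mm out, against 370 mm for the loose bar, so the rail one is the fence. The arrow points along about world +x. I'll go above the clamp, turning the jaws along x.

apply_moves([
  [5, -5, 0],
  [9, -10, 0],
  [13, -15, 0],
  [17, -20, 0],
  [20, -25, 0],
  [23, -30, 0],
  [26, -35, 0],
  [28, -40, 0],
  [30, -45, 0],
  [32, -50, 0],
], fingers=[0, 0, 0, 0, 0, 0, 0, 0, 0, 0], yaw=[-8, -16, -24, -32, -40, -48, -56, -64, -70, -70])

```text
clock: 1.15
position: [498.3, 172.8, 403.8]
ee_rot: [-0.704, 0.71, 0.001, -0.001]
contact_force: [0.6, 0.6, -0.1]
gripper_width: 85.5
```

apply_moves([
  [0, -4, 0],
  [0, -4, 0],
  [0, -4, 0],
  [0, -4, 0],
], fingers=[0, 0, 0, 0], yaw=[0, 0, 0, 0])

```text
clock: 1.55
position: [498.3, 133.3, 403.7]
ee_rot: [-0.704, 0.71, 0.001, -0.001]
contact_force: [-0.1, 0.3, 0.5]
gripper_width: 85.4
```

```bash
python3 - <<'E'
from h import *
s=read_state(); print(s["clock"],s["position"],R.from_quat(s["ee_rot"]).as_euler("ZYX",degrees=True),s["joints"].round(2))
c,K,W=cam("wrist"); cv2.imwrite("pics/w1.png",c); np.savez("w1",K=K,W=W)
for p in [(536,40,90),(555,166,18)]: print(proj(K,W,p))
E
```

```text
1.55 [498.27550641 133.32404553 403.72071568] [-9.05084067e+01 -1.22396705e-03  1.79901516e+02] [ 0.58  0.2  -0.26 -0.   -1.12 -0.58]
[253.72763338  92.0959503 ]
[250.78267274 245.27035189]
```

View pics/w1.png

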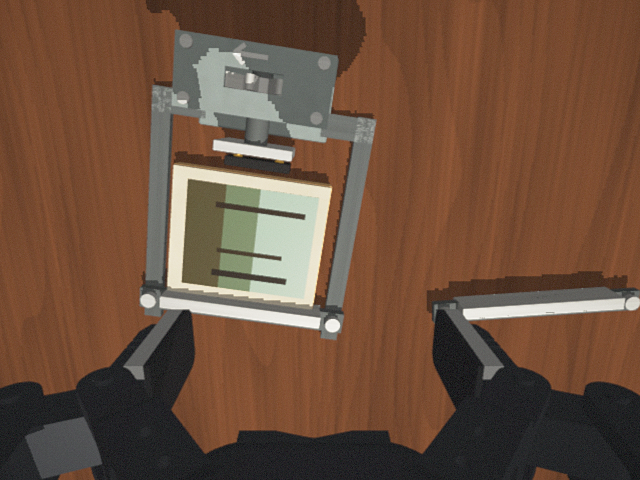

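The wrist view shows the clamp cover with its slot at (253,81), teeth visible inside it. The arrow at (250,52) points to image left, which is +x. The panel rests by the fence bar at (240,312), and the loose bar is at (540,305). Now the key.

apply_moves([
  [2, -5, 0],
  [2, -10, 0],
  [2, -15, 0],
  [2, -20, -1],
  [2, -25, -2],
  [2, -30, -4],
  [2, -35, -6],
  [2, -40, -8],
  [2, -40, -8],
  [2, -40, -8],
], fingers=[0, 0, 0, 0, 0, 0, 0, 0, 0, 0], yaw=[0, 0, 0, 0, 0, 0, 0, 0, 0, 0])

```text
clock: 2.6
position: [518.5, -267.2, 321.9]
ee_rot: [-0.704, 0.711, 0.002, -0.001]
contact_force: [-0.9, 0.7, 0.2]
gripper_width: 85.6
```

```bash
python3 - <<'E'
from h import *
s=read_state(); print(s["clock"],s["position"],R.from_quat(s["ee_rot"]).as_euler("ZYX",degrees=True),s["joints"].round(2))
c,K,W=cam("wrist"); cv2.imwrite("pics/w2.png",c); np.savez("w2",K=K,W=W)
E
```

```text
2.6 [ 518.46500321 -267.18397432  321.86534802] [-9.05700712e+01  3.84241984e-02  1.79720932e+02] [-0.2   0.39 -0.21  0.   -0.98  0.19]
```

View pics/w2.png

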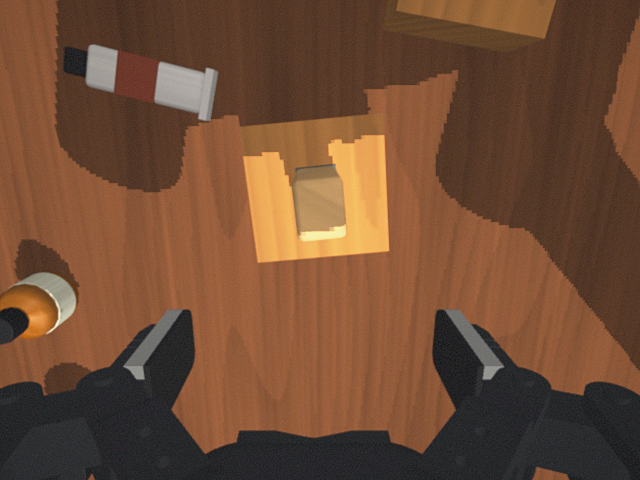

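The stand's top corners in this view are about (240,127), (384,115), (389,250) and (258,262), with the key handle in the middle. The tube, bottle and second block are clear of the gripper. I'll cast the corners and check the handle in a crop.

```bash
python3 - <<'E'
from h import *
D=np.load("w2.npz");K,W=D["K"],D["W"]
P=np.array([onz(K,W,u,45) for u in [(240,127),(384,115),(389,250),(258,262)]])[:,:2]
print(P.round(1)); c=P.mean(0); print("c",c)
for i in range(4):
    d=P[(i+1)%4]-P[i]; print(np.hypot(*d),np.degrees(np.arctan2(d[1],d[0])))
im=cv2.imread("pics/w2.png")
th=np.radians(np.degrees(np.arctan2(*(P[0]-P[1])[::-1])))
Rz=np.array([[np.cos(th),-np.sin(th)],[np.sin(th),np.cos(th)]])
S=4; x0,y0=225,100
big=cv2.resize(im[y0:280,x0:405],None,fx=S,fy=S)[:600]
big=cv2.resize(im[y0:280,x0:405],None,fx=3,fy=3,interpolation=cv2.INTER_CUBIC)
for z,col in((45,(255,0,0)),(105,(0,255,0))):
    for h in ([42,42],[12,15]) if z==45 else ([12,15],):
        q=[proj(K,W,[*(c+Rz@(np.array(h)*s)),z]) for s in ([1,1],[1,-1],[-1,-1],[-1,1])]
        cv2.polylines(big,[((np.array(q)-[x0,y0]+.5)*3).astype(int)],True,col,1)
cv2.imwrite("pics/crop2.png",big)
W1=np.load("w1.npz"); K,W=W1["K"],W1["W"]
Q=np.array([onz(K,W,u,90) for u in [(186,40),(324,62),(316,117),(181,99)]])[:,:2]; print(Q.round(1),Q.mean(0))
for i in range(4):
    d=Q[(i+1)%4]-Q[i]; print(np.hypot(*d),np.degrees(np.arctan2(d[1],d[0])))
im=cv2.imread("pics/w1.png"); cv2.imwrite("pics/crop3.png",cv2.resize(im[15:145,155:355],None,fx=4,fy=4,interpolation=cv2.INTER_CUBIC))
E
```

```text
[[ 559.1 -338.6]
 [ 475.5 -344.5]
 [ 469.1 -262.7]
 [ 552.6 -255.5]]
c [ 514.11197636 -300.32393753]
83.80436633218072 -175.98381145570679
82.08558786224397 94.48101432982911
83.81367689200906 4.878998648765581
83.34764065726823 -85.52589191807074
[[577.3   8.7]
 [490.   22.2]
 [495.3  55.9]
 [584.   43.9]] [536.66668621  32.66442945]
88.41032266095304 171.1719063340802
34.120972973916565 80.9646697822014
89.50665373876829 -7.742165731964363
35.83728899319808 -100.75285271106081
```

View pics/crop2.png

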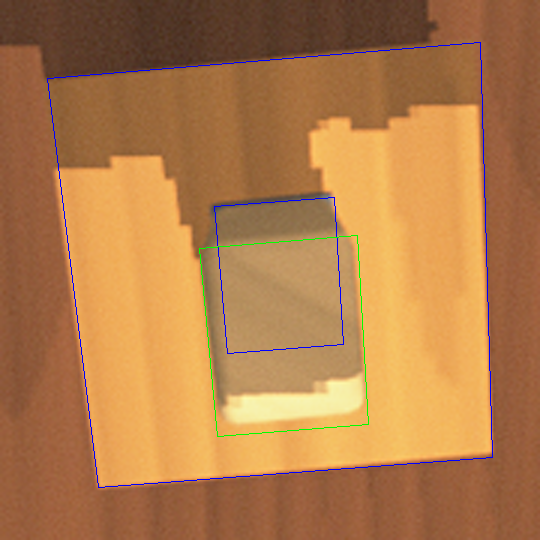

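View pics/crop3.png

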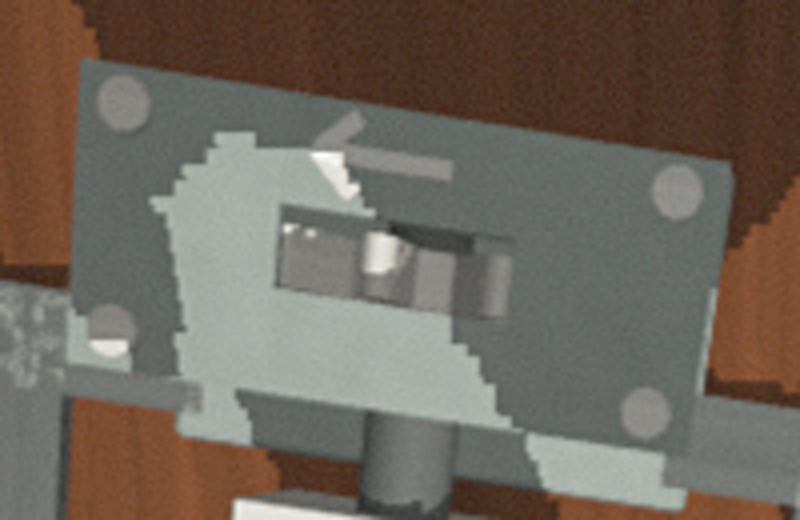

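The projected outlines fit. The stand and key are at (514.1,-300.3) with yaw about +4.5°. The slot is at about (536.7,32.7), with a tooth tip near mid-slot and the next about 20 mm towards -x. Now I'll grip the key.

apply_moves([
  [-0.4, -3.3, 0],
  [-0.4, -3.3, -3],
  [-0.4, -3.3, -6],
  [-0.4, -3.3, -8],
  [-0.4, -3.3, -9.5],
  [-0.4, -3.3, -9.9],
  [-0.4, -3.3, -9.9],
], fingers=[0, 0, 0, 0, 0, 0, 0], yaw=[5, 5, 5, 5, 5, 5, 5])

```text
clock: 3.35
position: [515.6, -297.7, 224.5]
ee_rot: [0.735, -0.678, -0.001, 0.001]
contact_force: [-0.4, 0.3, 0.4]
gripper_width: 85.4
```

```bash
python3 - <<'E'
from h import *
D=np.load("w1.npz");K,W=D["K"],D["W"]
f=lambda u:onz(K,W,(u[0]/4+155-.375,u[1]/4+15-.375),90)[:2]
P=np.array([f(u) for u in [(280,205),(513,238),(503,320),(276,288)]]); print(P.round(1),P.mean(0))
for i in range(4):
    d=P[(i+1)%4]-P[i]; print(np.hypot(*d),np.degrees(np.arctan2(d[1],d[0])))
C=np.array([f(u) for u in [(82,58),(732,162)]]);d=C[0]-C[1];print(C,np.hypot(*d),np.degrees(np.arctan2(d[1],d[0])))
print([onz(K,W,(u[0]/4+155,u[1]/4+15),82)[:2] for u in [(380,250),(495,287)]])
E
```

```text
[[553.9  24. ]
 [516.6  29.2]
 [518.6  41.7]
 [555.5  36.5]] [536.15291032  32.85198733]
37.71222062531173 172.0043322279072
12.632494479878005 80.85796980728738
37.23080271396909 -8.064451487826098
12.587348481325035 -96.9545412731394
[[583.57389936   2.38586318]
 [481.25698141  18.24258026]] 103.53833674462476 -8.809417708556698
[array([539.12064024,  30.24780765]), array([520.13522164,  36.18484525])]
```

apply_moves([
  [-0.15, -0.26, -0.2],
  [-0.15, -0.26, -0.3],
  [-0.15, -0.26, -0.3],
  [-0.15, -0.26, -0.3],
  [-0.15, -0.26, -0.3],
  [-0.15, -0.26, -0.3],
  [-0.15, -0.26, -0.3],
  [-0.15, -0.26, -0.3],
  [-0.15, -0.26, -0.3],
  [-0.15, -0.26, -0.3],
], fingers=[0, 0, 0.3, 1, 1, 1, 1, 1, 1, 1], yaw=[0, 0, 0, 0, 0, 0, 0, 0, 0, 0])

```text
clock: 4.35
position: [514.2, -300.4, 221.7]
ee_rot: [0.735, -0.678, -0.001, 0.001]
contact_force: [0.3, -1.1, 1.8]
gripper_width: 23.2
```

apply_moves([
  [0, 0, 1],
  [0, 0, 3],
  [0, 0, 6],
  [0, 0, 10],
  [0, 0, 13],
  [0, 4, 14],
  [0, 9, 14],
  [0, 14, 14],
  [0.5, 19, 14],
  [0.5, 24, 14],
], fingers=[1, 1, 1, 1, 1, 1, 1, 1, 1, 1], yaw=[0, 0, 0, 0, 0, -3, -6, -10, -13, -13])

```text
clock: 5.35
position: [518.8, -58.8, 362.1]
ee_rot: [-0.653, 0.757, 0.001, -0.001]
contact_force: [1.2, 0.1, -1.1]
gripper_width: 23.5
```

apply_moves([
  [0.5, 4, 0],
  [0.5, 7, -1],
  [0.5, 7, -1],
  [0.5, 7, -1],
], fingers=[1, 1, 1, 1], yaw=[0, 0, 0, 0])

```text
clock: 5.75
position: [523.5, 11.9, 352.0]
ee_rot: [-0.654, 0.756, 0.001, -0.001]
contact_force: [-0.0, -0.6, -1.2]
gripper_width: 23.2
```

```bash
python3 - <<'E'
from h import *
s=read_state(); print(s["clock"],s["position"],R.from_quat(s["ee_rot"]).as_euler("ZYX",degrees=True),s["gripper_width"],s["contact_force"])
c,K,W=cam("wrist"); cv2.imwrite("pics/w3.png",c); np.savez("w3",K=K,W=W)
print(proj(K,W,[536.3,32.8,90]))
E
```

```text
5.75 [523.46732631  11.87207531 352.03890077] [-9.83054373e+01 -2.12179406e-02  1.79828267e+02] 23.154971356872103 [-0.02741239 -0.64806592 -1.16196459]
[296.57401279 286.56815334]
```

View pics/w3.png

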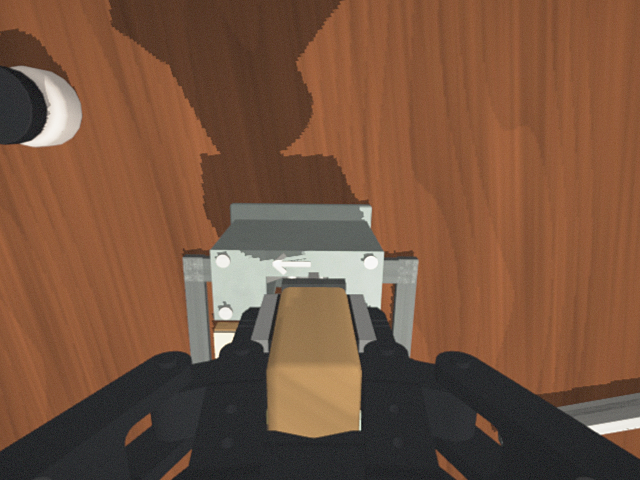

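```bash
python3 - <<'E'
from h import *
D=np.load("w3.npz");K,W=D["K"],D["W"]
for u in [(223,261),(371,262),(225,313)]: print(onz(K,W,u,90.5)[:2].round(1))
# arrow/edge yaw; key blade near TCP axis: projected tip, foot
for z in (140.3,175.3): print(proj(K,W,[523.5,11.9,z]))
for a in(-1,1):
  for u in [(382,251)]: print(onz(K,W,u,90)[:2])
E
```

```text
[577.3   9.9]
[489.6  23.4]
[583.1  43.6]
[312.38609829 283.11553857]
[312.45213241 316.43504467]
[482.31445591  17.64325205]
[482.31445591  17.64325205]
```

apply_moves([
  [0.5, 1.2, 0],
  [0.5, 2.2, -1],
  [0.5, 2.2, -3],
  [0.5, 2.2, -4],
  [0.5, 2.2, -4.2],
  [0.5, 2.2, -4.2],
], fingers=[1, 1, 1, 1, 1, 1], yaw=[-0.3, -0.3, -0.3, -0.3, -0.3, -0.3])

```text
clock: 6.4
position: [528.7, 33.1, 309.9]
ee_rot: [-0.652, 0.759, 0.001, -0.001]
contact_force: [-0.4, -0.8, -0.3]
gripper_width: 23.2
```

apply_moves([
  [0, 0.12, 0],
  [0, 0.12, -0.4],
  [0, 0.12, -0.7],
  [0, 0.12, -0.9],
  [0, 0.12, -1.1],
  [0, 0.12, -1.1],
], fingers=[1, 1, 1, 1, 1, 1], yaw=[0, 0, 0, 0, 0, 0])

```text
clock: 7.0
position: [528.7, 34.2, 298.6]
ee_rot: [-0.651, 0.759, 0.001, -0.002]
contact_force: [0.5, -0.3, -0.9]
gripper_width: 23.4
```

apply_moves([
  [0, 0, -0.3],
  [0, 0, -0.5],
  [0, 0, -0.7],
  [0, 0, -0.7],
], fingers=[1, 1, 1, 1], yaw=[0, 0, 0, 0])

```text
clock: 7.4
position: [528.5, 34.2, 291.2]
ee_rot: [-0.651, 0.759, 0.001, -0.002]
contact_force: [-0.1, 0.9, -2.1]
gripper_width: 23.5
```

```bash
cat > st.py <<'E'
from h import *
import sys
s=read_state();p=s["position"]; a=np.radians(-8.6)
u=np.array([np.cos(a),np.sin(a)]);v=np.array([-u[1],u[0]]); d=p[:2]-[536.3,33.1]; f=s["contact_force"]
print(f"t{s['clock']:.2f} s={d@u:.1f} v={d@v:.1f} tip={p[2]-211.7:.1f} Fs={f[:2]@u:.2f} Fv={f[:2]@v:.2f} Fz={f[2]:.2f} w={s['gripper_width']:.1f} tq",s["wrist_torque"].round(2))
E
python3 st.py
```

```text
t7.40 s=-7.8 v=-0.1 tip=79.5 Fs=-0.28 Fv=0.89 Fz=-2.15 w=23.5 tq [-0.01 -0.01 -0.  ]
```

Tip is at 79.5 with no resistance, so it's between teeth. Going down to 72.

apply_moves([
  [0, 0, -0.3],
  [0, 0, -0.5],
  [0, 0, -0.7],
  [0, 0, -0.7],
], fingers=[1, 1, 1, 1], yaw=[0, 0, 0, 0])

```text
clock: 7.8
position: [528.5, 34.2, 283.9]
ee_rot: [-0.651, 0.759, 0.001, -0.002]
contact_force: [-1.5, -0.6, -0.4]
gripper_width: 23.3
```

```bash
python3 st.py
```

```text
t7.80 s=-7.9 v=-0.1 tip=72.2 Fs=-1.34 Fv=-0.86 Fz=-0.38 w=23.3 tq [-0.02  0.01  0.04]
```

apply_moves([
  [0.2, -0.03, 0],
  [0.4, -0.06, 0],
  [0.6, -0.09, 0],
  [0.8, -0.12, 0],
  [0.8, -0.12, 0],
], fingers=[1, 1, 1, 1, 1], yaw=[0, 0, 0, 0, 0])

```text
clock: 8.3
position: [535.9, 32.9, 283.6]
ee_rot: [-0.651, 0.759, 0.002, -0.003]
contact_force: [-4.2, 1.9, 2.0]
gripper_width: 23.3
```

```bash
python3 st.py
```

```text
t8.30 s=-0.4 v=-0.2 tip=71.9 Fs=-4.46 Fv=1.24 Fz=1.97 w=23.3 tq [0.62 1.33 0.  ]
```

```bash
cat > av.py <<'E'
from h import *
import sys
n=int(sys.argv[1]) if len(sys.argv)>1 else 6
F=[];T=[]
for i in range(n):
    s=read_state();F.append(s["contact_force"]);T.append(s["wrist_torque"]); get_image("side")
F=np.array(F);T=np.array(T);a=np.radians(-8.6);u=np.array([np.cos(a),np.sin(a)]);v=np.array([-u[1],u[0]])
p=s["position"];d=p[:2]-[536.3,33.1]
print(f"t{s['clock']:.2f} s={d@u:.1f} v={d@v:.1f} tip={p[2]-211.7:.1f}")
print("Fs",(F[:,:2]@u).round(1),"mean",(F[:,:2]@u).mean().round(2),"Fv",(F[:,:2]@v).mean().round(2),"Fz",F[:,2].mean().round(2))
print("T about v",(T[:,:2]@v).round(2),"about u",(T[:,:2]@u).round(2))
E
python3 av.py
```

```text
t8.55 s=-0.4 v=-0.2 tip=72.0
Fs [-4.5 -5.8 -4.7 -5.4 -5.1 -4.9] mean -5.07 Fv 1.19 Fz 1.75
T about v [1.41 1.48 1.66 1.69 1.7  1.66] about u [0.41 0.38 0.38 0.34 0.39 0.38]
```

apply_moves([
  [0.2, -0.03, 0],
  [0.4, -0.06, 0],
  [0.55, -0.08, 0],
  [0.55, -0.08, 0],
], fingers=[1, 1, 1, 1], yaw=[0, 0, 0, 0])

```text
clock: 9.0
position: [540.8, 32.2, 283.2]
ee_rot: [-0.651, 0.759, 0.003, -0.004]
contact_force: [-3.8, 2.7, -0.1]
gripper_width: 23.0
```

```bash
python3 av.py
```

```text
t9.25 s=4.5 v=-0.3 tip=71.6
Fs [-4.1 -4.9 -3.7 -4.6 -4.9 -4.5] mean -4.46 Fv 1.49 Fz 0.14
T about v [1.58 1.66 1.62 1.52 1.57 1.62] about u [0.52 0.56 0.52 0.53 0.52 0.49]
```

apply_moves([
  [0.2, -0.03, 0],
  [0.4, -0.06, 0],
  [0.6, -0.09, 0],
  [0.7, -0.1, 0],
  [0.7, -0.1, 0],
], fingers=[1, 1, 1, 1, 1], yaw=[0, 0, 0, 0, 0])

```text
clock: 9.8
position: [546.7, 31.1, 282.2]
ee_rot: [-0.651, 0.759, 0.004, -0.005]
contact_force: [-4.4, 2.9, -0.7]
gripper_width: 23.4
```

```bash
python3 av.py
```

```text
t10.05 s=10.6 v=-0.5 tip=70.5
Fs [-4.8 -5.8 -4.6 -4.8 -5.  -5.7] mean -5.12 Fv 1.66 Fz -1.16
T about v [1.74 1.65 1.7  1.68 1.67 1.68] about u [0.45 0.45 0.52 0.53 0.45 0.43]
```

apply_moves([
  [0.2, -0.03, 0.05],
  [0.4, -0.05, 0.1],
  [0.45, -0.05, 0.1],
  [0.45, -0.05, 0.1],
], fingers=[1, 1, 1, 1], yaw=[0, 0, 0, 0])

```text
clock: 10.5
position: [549.9, 30.4, 282.1]
ee_rot: [-0.651, 0.759, 0.005, -0.007]
contact_force: [-6.8, 1.8, -1.4]
gripper_width: 23.2
```

```bash
sed -i 's/^p=s\["position"\];d=/p=s["position"]; q=R.from_quat(s["ee_rot"]).as_matrix()[:,2]*211.7; t=(p+q)[:2]-[536.3,33.1]; print("tip s,v",t@u,t@v); d=/' av.py; python3 av.py
```

```text
tip s,v 10.27107309061913 -1.639003583452362
t10.75 s=13.9 v=-0.6 tip=70.4
Fs [-6.9 -5.9 -5.4 -5.8 -5.7 -5.9] mean -5.95 Fv 1.25 Fz -1.1
T about v [1.96 1.91 1.89 1.95 1.87 1.94] about u [0.44 0.43 0.46 0.41 0.44 0.43]
```

apply_moves([
  [-0.3, 0.05, 0],
  [-0.6, 0.1, 0.1],
  [-0.6, 0.12, 0.6],
  [-0.6, 0.12, 1.2],
  [-0.6, 0.12, 1.7],
  [-0.6, 0.12, 1.7],
  [-0.6, 0.12, 1.7],
], fingers=[1, 1, 1, 1, 1, 1, 1], yaw=[0, 0, 0, 0, 0, 0, 0])

```text
clock: 11.5
position: [544.0, 31.6, 299.4]
ee_rot: [-0.651, 0.759, 0.005, -0.007]
contact_force: [-1.1, 0.2, -1.4]
gripper_width: 23.3
```

```bash
python3 av.py 4; python3 -c "
from h import *
print(R.from_quat(read_state()['ee_rot']).as_matrix()[:,2], R.from_quat(read_state()['ee_rot']).as_euler('ZYX',degrees=True))"
```

```text
tip s,v 4.041313358192399 -1.3955977391351315
t11.65 s=7.7 v=-0.4 tip=87.2
Fs [-1.2 -0.1  0.  -0. ] mean -0.33 Fv -0.05 Fz -1.19
T about v [-0.04 -0.05 -0.01 -0.  ] about u [-0.01 -0.    0.03 -0.  ]
[-0.01789308 -0.00232719 -0.9998372 ] [-98.79499276  -0.28856698 179.00719418]
```

apply_moves([
  [-0.5, 0.12, 0],
  [-1.0, 0.24, 0],
  [-1.43, 0.34, 0],
  [-1.43, 0.34, -0.1],
  [-1.43, 0.34, -0.5],
  [-1.43, 0.34, -0.8],
  [-1.43, 0.34, -0.8],
  [-1.43, 0.34, -0.8],
], fingers=[1, 1, 1, 1, 1, 1, 1, 1], yaw=[0, 0, 0, 0, 0, 0, 0, 0])

```text
clock: 12.5
position: [529.7, 35.0, 290.6]
ee_rot: [-0.651, 0.759, 0.005, -0.008]
contact_force: [0.5, 0.2, -1.6]
gripper_width: 23.1
```

```bash
python3 av.py 3
```

```text
tip s,v -10.460692811011084 -0.1884256445938689
t12.60 s=-6.8 v=0.9 tip=79.1
Fs [0.4 0.7 0.3] mean 0.46 Fv -0.22 Fz -1.57
T about v [-0.04 -0.06 -0.1 ] about u [-0.    0.03 -0.01]
```

apply_moves([
  [0, 0, -0.3],
  [0, 0, -0.6],
  [0, 0, -0.7],
  [0.2, -0.03, -0.7],
  [0.4, -0.06, -0.7],
  [0.6, -0.09, -0.7],
  [0.8, -0.12, -0.7],
  [0.9, -0.13, -0.7],
  [0.9, -0.13, -0.7],
], fingers=[1, 1, 1, 1, 1, 1, 1, 1, 1], yaw=[0, 0, 0, 0, 0, 0, 0, 0, 0])

```text
clock: 13.55
position: [538.1, 33.5, 283.7]
ee_rot: [-0.651, 0.759, 0.006, -0.009]
contact_force: [-4.9, 1.0, 2.0]
gripper_width: 23.6
```

```bash
python3 av.py 5
```

```text
tip s,v -2.4637857340388494 -0.5750058175194344
t13.75 s=1.7 v=0.7 tip=72.0
Fs [-5.  -5.8 -4.6 -4.9 -4.8] mean -5.04 Fv -0.12 Fz 1.8
T about v [1.7  1.66 1.6  1.68 1.69] about u [0.18 0.15 0.16 0.14 0.14]
```

apply_moves([
  [0.2, -0.03, 0],
  [0.4, -0.06, 0],
  [0.6, -0.09, 0],
  [0.8, -0.12, 0],
  [0.8, -0.12, 0],
  [0.8, -0.12, 0],
], fingers=[1, 1, 1, 1, 1, 1], yaw=[0, 0, 0, 0, 0, 0])

```text
clock: 14.4
position: [545.4, 32.3, 283.0]
ee_rot: [-0.65, 0.759, 0.006, -0.01]
contact_force: [-4.9, 1.2, -0.6]
gripper_width: 23.4
```

```bash
python3 av.py 5
```

```text
tip s,v 4.418666225767971 -0.7319186972598622
t14.60 s=9.1 v=0.6 tip=71.3
Fs [-5.  -5.5 -4.9 -4.7 -5.9] mean -5.23 Fv 1.13 Fz -0.5
T about v [1.62 1.58 1.53 1.57 1.53] about u [0.48 0.52 0.47 0.4  0.46]
```

apply_moves([
  [0.2, -0.03, 0.05],
  [0.4, -0.06, 0.1],
  [0.6, -0.09, 0.1],
  [0.7, -0.09, 0.1],
  [0.7, -0.09, 0.1],
], fingers=[1, 1, 1, 1, 1], yaw=[0, 0, 0, 0, 0])

```text
clock: 15.15
position: [551.4, 31.1, 282.9]
ee_rot: [-0.65, 0.76, 0.007, -0.012]
contact_force: [-5.0, 1.1, -1.5]
gripper_width: 23.5
```

```bash
python3 av.py 5
```

```text
tip s,v 9.58375803519895 -1.3713304722427158
t15.35 s=15.2 v=0.3 tip=71.3
Fs [-5.1 -5.4 -5.1 -5.4 -5.3] mean -5.26 Fv 0.35 Fz -1.62
T about v [1.7  1.63 1.68 1.68 1.67] about u [0.02 0.06 0.04 0.04 0.05]
```

apply_moves([
  [-0.3, 0.05, 0],
  [-0.6, 0.15, 0.1],
  [-0.6, 0.18, 0.8],
  [-0.6, 0.18, 1.5],
  [-0.6, 0.18, 1.6],
  [-1.1, 0.25, 1.6],
  [-1.6, 0.35, 1.6],
  [-2.0, 0.41, 1.6],
  [-2.0, 0.41, 1.5],
  [-2.0, 0.41, 1.2],
], fingers=[1, 1, 1, 1, 1, 1, 1, 1, 1, 1], yaw=[0, 0, 0, 0, 0, 0, 0, 0, 0, 0])

```text
clock: 16.4
position: [531.3, 35.3, 295.1]
ee_rot: [-0.65, 0.76, 0.007, -0.011]
contact_force: [-0.3, 0.5, 0.3]
gripper_width: 23.4
```

```bash
python3 av.py 3
```

```text
tip s,v -11.073800032952345 -0.4295300986959744
t16.50 s=-5.3 v=1.3 tip=82.7
Fs [-0.4  0.6 -0. ] mean 0.07 Fv 0.24 Fz -0.8
T about v [-0.06 -0.03 -0.04] about u [-0.01  0.02 -0.03]
```

apply_moves([
  [0, 0, -0.3],
  [0, 0, -0.6],
  [0, 0, -0.9],
  [0, 0, -1.05],
  [0.25, -0.03, -1.05],
  [0.5, -0.07, -1.05],
  [0.75, -0.1, -1.05],
  [1.0, -0.14, -1.05],
  [1.2, -0.17, -1.05],
  [1.2, -0.17, -1.05],
], fingers=[1, 1, 1, 1, 1, 1, 1, 1, 1, 1], yaw=[0, 0, 0, 0, 0, 0, 0, 0, 0, 0])

```text
clock: 17.55
position: [543.0, 33.3, 283.8]
ee_rot: [-0.65, 0.76, 0.008, -0.013]
contact_force: [-5.2, 0.8, -0.0]
gripper_width: 23.8
```

```bash
python3 av.py 5
```

```text
tip s,v 0.4601481028689853 -0.7017801439076907
t17.75 s=6.5 v=1.2 tip=72.2
Fs [-5.3 -4.9 -5.2 -5.8 -4.6] mean -5.15 Fv -0.22 Fz 1.09
T about v [1.52 1.66 1.56 1.59 1.62] about u [ 0.05  0.06  0.02 -0.07 -0.11]
```

apply_moves([
  [0.25, -0.03, 0.05],
  [0.5, -0.07, 0.05],
  [0.75, -0.1, 0.05],
  [0.95, -0.13, 0.05],
  [0.95, -0.13, 0.05],
  [0.95, -0.13, 0.05],
], fingers=[1, 1, 1, 1, 1, 1], yaw=[0, 0, 0, 0, 0, 0])

```text
clock: 18.4
position: [551.7, 31.8, 283.4]
ee_rot: [-0.65, 0.76, 0.009, -0.014]
contact_force: [-4.7, 0.3, -0.8]
gripper_width: 23.2
```

```bash
python3 av.py 5
```

```text
tip s,v 8.749972326490987 -1.0367712952006307
t18.60 s=15.4 v=1.0 tip=71.8
Fs [-4.7 -4.6 -4.5 -5.5 -4.7] mean -4.78 Fv -0.03 Fz -1.49
T about v [1.6  1.63 1.63 1.6  1.58] about u [ 0.05  0.04  0.03 -0.03 -0.06]
```

apply_moves([
  [-0.3, 0.05, 0],
  [-0.6, 0.13, 0.1],
  [-0.6, 0.16, 0.8],
  [-0.6, 0.16, 1.5],
  [-0.6, 0.16, 1.6],
  [-1.1, 0.23, 1.6],
  [-1.6, 0.33, 1.6],
  [-2.0, 0.38, 1.6],
  [-2.0, 0.38, 1.5],
  [-2.0, 0.38, 1.2],
], fingers=[1, 1, 1, 1, 1, 1, 1, 1, 1, 1], yaw=[0, 0, 0, 0, 0, 0, 0, 0, 0, 0])

```text
clock: 19.65
position: [531.7, 35.7, 295.5]
ee_rot: [-0.65, 0.76, 0.009, -0.014]
contact_force: [-0.3, 0.4, -1.8]
gripper_width: 23.3
```

```bash
python3 av.py 3
```

```text
tip s,v -11.854875654286325 -0.3533709844682316
t19.75 s=-5.0 v=1.8 tip=83.2
Fs [-0.3  0.3 -0.4] mean -0.15 Fv 0.12 Fz -1.76
T about v [-0.09 -0.04 -0.04] about u [ 0.02  0.02 -0.06]
```

apply_moves([
  [0, 0, -0.3],
  [0, 0, -0.6],
  [0, 0, -0.9],
  [0, 0, -1.1],
  [0.25, -0.03, -1.1],
  [0.5, -0.07, -1.1],
  [0.75, -0.1, -1.1],
  [1.0, -0.14, -1.1],
  [1.2, -0.17, -1.1],
  [1.2, -0.17, -1.1],
], fingers=[1, 1, 1, 1, 1, 1, 1, 1, 1, 1], yaw=[0, 0, 0, 0, 0, 0, 0, 0, 0, 0])

```text
clock: 20.8
position: [542.5, 33.8, 283.8]
ee_rot: [-0.65, 0.76, 0.01, -0.017]
contact_force: [-5.5, 1.6, 4.0]
gripper_width: 23.1
```

```bash
python3 av.py 5
```

```text
tip s,v -1.7984683211885595 -0.8516126516260364
t21.00 s=6.0 v=1.6 tip=72.1
Fs [-5.7 -6.5 -5.8 -5.2 -5.3] mean -5.69 Fv 0.83 Fz 2.93
T about v [1.88 1.82 1.82 1.81 1.81] about u [0.4  0.33 0.31 0.32 0.29]
```

apply_moves([
  [0.2, -0.03, 0],
  [0.4, -0.06, 0],
  [0.45, -0.06, 0],
  [0.45, -0.06, 0],
], fingers=[1, 1, 1, 1], yaw=[0, 0, 0, 0])

```text
clock: 21.45
position: [545.5, 33.3, 283.6]
ee_rot: [-0.649, 0.76, 0.012, -0.019]
contact_force: [-6.9, 2.6, 3.3]
gripper_width: 23.3
```

```bash
python3 av.py 6
```

```text
tip s,v 0.04756914018026948 -1.0805886727154956
t21.70 s=9.1 v=1.6 tip=71.9
Fs [-7.2 -6.7 -6.9 -6.3 -7.  -7.1] mean -6.86 Fv 2.16 Fz 3.19
T about v [2.23 2.25 2.24 2.25 2.22 2.21] about u [0.75 0.66 0.69 0.72 0.66 0.69]
```

Distinctly stiffer now: 6.9 N against about 5 N free. I'll add a small step and ease off the slot's side wall.

apply_moves([
  [0.05, 0.05, 0],
  [0.1, 0.1, 0],
  [0.15, 0.1, 0],
  [0.15, 0.1, 0],
], fingers=[1, 1, 1, 1], yaw=[0, 0, 0, 0])

```text
clock: 22.15
position: [546.2, 33.9, 283.5]
ee_rot: [-0.649, 0.76, 0.013, -0.02]
contact_force: [-6.4, 0.6, 3.5]
gripper_width: 23.6
```

```bash
python3 av.py 6
```

```text
tip s,v -0.05195269926373418 -0.6896027372501389
t22.40 s=9.7 v=2.3 tip=71.8
Fs [-6.4 -5.1 -6.2 -5.3 -5.5 -4.5] mean -5.51 Fv -0.68 Fz 3.03
T about v [1.76 1.82 1.89 1.82 1.78 1.78] about u [-0.28 -0.29 -0.28 -0.26 -0.28 -0.26]
```

apply_moves([
  [0.1, -0.01, 0],
  [0.2, -0.03, 0],
  [0.3, -0.04, 0],
  [0.3, -0.04, 0],
], fingers=[1, 1, 1, 1], yaw=[0, 0, 0, 0])

```text
clock: 22.85
position: [548.2, 33.6, 283.3]
ee_rot: [-0.649, 0.76, 0.014, -0.022]
contact_force: [-5.9, 2.4, 4.6]
gripper_width: 23.4
```

```bash
python3 av.py 6
```

```text
tip s,v 1.07756130334168 -0.8618738690426979
t23.10 s=11.7 v=2.3 tip=71.7
Fs [-6.2 -7.  -6.7 -7.1 -7.5 -6.9] mean -6.91 Fv 1.47 Fz 4.01
T about v [2.34 2.27 2.34 2.28 2.33 2.26] about u [0.41 0.48 0.46 0.49 0.43 0.43]
```

apply_moves([
  [0.1, 0, 0],
  [0.2, 0, 0],
  [0.25, 0, 0],
  [0.25, 0, 0],
], fingers=[1, 1, 1, 1], yaw=[0, 0, 0, 0])

```text
clock: 23.55
position: [549.6, 33.6, 283.2]
ee_rot: [-0.649, 0.76, 0.015, -0.024]
contact_force: [-6.9, 2.5, 4.3]
gripper_width: 23.5
```

```bash
python3 av.py 6; python3 -c "
from h import *
print(R.from_quat(read_state()['ee_rot']).as_matrix()[:,2])
c,K,W=cam('side'); cv2.imwrite('pics/side2.png',cv2.resize(c[260:440,200:370],None,fx=3,fy=3))"
```

```text
tip s,v 1.4759737763789282 -0.8802112520892252
t23.80 s=13.0 v=2.4 tip=71.5
Fs [-7.2 -7.  -7.  -7.3 -7.  -7. ] mean -7.1 Fv 1.05 Fz 4.4
T about v [2.41 2.39 2.35 2.42 2.38 2.37] about u [0.35 0.36 0.37 0.36 0.37 0.35]
[-0.05626186 -0.00734719 -0.99838901]
```

View pics/side2.png

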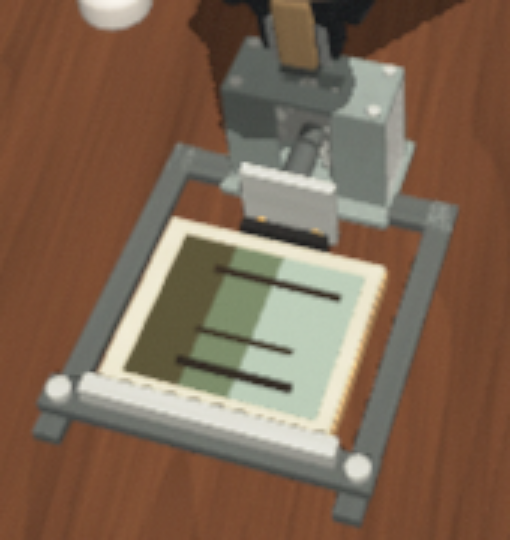

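The crop shows the pad's black rubber touching the panel edge at (285,235) and the panel flush against the fence bar. At 7.1–7.3 N that's mid-snug, so I stop here, back off and lift out.

apply_moves([
  [-0.2, 0.04, 0],
  [-0.4, 0.07, 0],
  [-0.4, 0.07, 0.2],
  [-0.4, 0.07, 0.9],
  [-0.4, 0.07, 1.7],
  [-0.4, 0.07, 2.7],
  [-0.4, 0.07, 4],
  [-0.4, 0.07, 6],
  [-0.4, 0.07, 8],
  [-0.4, 0.07, 8],
], fingers=[1, 1, 1, 1, 1, 1, 1, 1, 1, 1], yaw=[0, 0, 0, 0, 0, 0, 0, 0, 0, 0])

```text
clock: 24.9
position: [546.4, 34.4, 367.2]
ee_rot: [-0.649, 0.76, 0.014, -0.02]
contact_force: [0.7, 0.1, -1.0]
gripper_width: 23.3
```

```bash
python3 av.py 2; python3 -c "
from h import *
s=read_state();print(s['position'],R.from_quat(s['ee_rot']).as_matrix().round(4))"
```

```text
tip s,v -1.4771505210235854 -0.24050080746538582
t24.95 s=9.2 v=2.6 tip=153.6
Fs [ 0.7 -0.6] mean 0.03 Fv 0.35 Fz -1.03
T about v [-0.13 -0.06] about u [ 0.05 -0.01]
[545.37630337  34.23449991 363.79758114] [[-0.1575 -0.986  -0.055 ]
 [-0.9874  0.158  -0.0064]
 [ 0.015   0.0533 -0.9985]]
```

apply_moves([
  [-0.5, -4, 0],
  [-1, -8, 0],
  [-1.5, -13, 0],
  [-2, -18, 0],
  [-2.1, -23, 0],
  [-2.1, -28, 0],
  [-2.1, -32, 0],
  [-2.1, -33.1, 0],
  [-2.1, -33.1, 0],
  [-2.1, -33.1, 0],
], fingers=[1, 1, 1, 1, 1, 1, 1, 1, 1, 1], yaw=[2, 4, 7, 10, 12, 13.6, 13.6, 13.6, 13.6, 13.6])

```text
clock: 26.0
position: [524.2, -296.1, 362.8]
ee_rot: [0.734, -0.678, -0.014, 0.025]
contact_force: [0.5, 0.3, -1.2]
gripper_width: 23.3
```

```bash
cat > tp.py <<'E'
from h import *
s=read_state();M=R.from_quat(s['ee_rot']).as_matrix();p=s['position']
print(s['clock'],p.round(1),"tip",(p+M[:,2]*211.7).round(1),"hole-top pt",(p+M[:,2]*176.7).round(1),"z",M[:,2].round(4),"yaw",np.degrees(np.arctan2(M[1,0],M[0,0])).round(1),"F",s['contact_force'].round(1),"T",s['wrist_torque'].round(2),s['gripper_width'])
E
python3 tp.py; python3 -c "
from h import *
c,K,W=cam('wrist'); cv2.imwrite('pics/w4.png',c); np.savez('w4',K=K,W=W)
d,K2,W2=cam('side'); a=cv2.resize(d[130:230,290:410],None,fx=5,fy=5); cv2.imwrite('pics/s4.png',np.hstack([a[:480],c[:,220:420]]))"
```

```text
26.0 [ 524.2 -296.1  362.8] tip [ 512.9 -299.9  151.5] hole-top pt [ 514.7 -299.3  186.4] z [-0.0537 -0.0181 -0.9984] yaw -85.5 F [ 0.5  0.3 -1.2] T [ 0.05 -0.14 -0.  ] 23.28199549030727
```

View pics/s4.png

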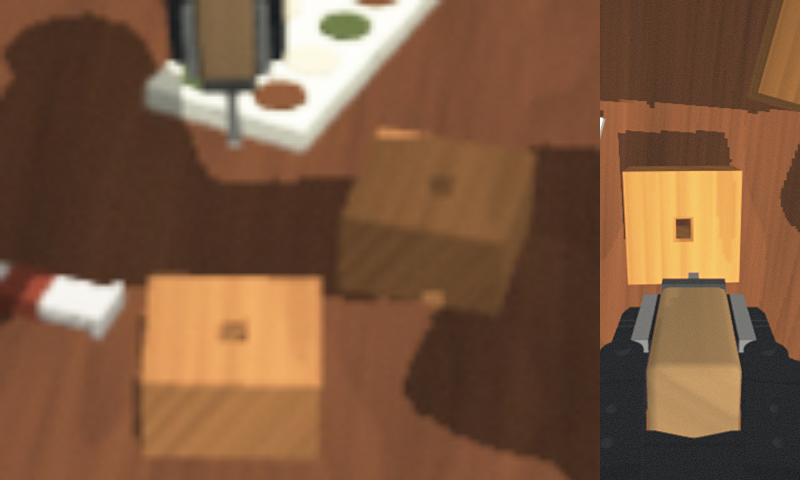

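```bash
python3 - <<'E'
from h import *
D=np.load("w4.npz");K,W=D["K"],D["W"]
im=cv2.imread("pics/w4.png"); g=cv2.cvtColor(im,cv2.COLOR_BGR2GRAY)
m=(g[200:260,280:330]<110).astype(np.uint8); n,l,st,ce=cv2.connectedComponentsWithStats(m); print(st,ce+[280,200])
b=st[1:]; i=1+np.argmax(b[:,4]); print("hole",onz(K,W,ce[i]+[280,200],45))
C=np.array([onz(K,W,u,45) for u in [(244,171),(361,171),(360,283),(248,284)]]);print(C.round(1),C.mean(0))
print("tip proj",proj(K,W,[512.9,-299.9,151.5]),"far face",proj(K,W,[512.9,-304.4,151.5]))
cv2.imwrite("pics/t.png",im)
print(g[262:282,305:322])
E
```

```text
[[   0    0   50   60 2731]
 [  16   19   15   19  269]] [[304.64774808 229.65690223]
 [303.         227.9070632 ]]
hole [ 514.60124387 -301.54765768   45.        ]
[[ 558.5 -339.4   45. ]
 [ 476.6 -345.5   45. ]
 [ 468.1 -261.3   45. ]
 [ 552.7 -255.6   45. ]] [ 513.99704916 -300.47327862   45.        ]
tip proj [313.03512459 283.08054818] far face [313.78155903 274.20248594]
[[188 191 192 194 196 198 201 201 203 204 203 203 204 200 201 196 196]
 [189 190 193 196 195 199 200 201 200 204 202 201 202 199 200 199 198]
 [191 189 192 195 195 197 202 201 202 203 205 201 202 200 200 197 198]
 [190 191 192 192 196 198 200 200 200 205 202 202 202 199 201 197 198]
 [188 191 195 191 194 196 199 202 202 204 202 205 201 201 200 201 198]
 [188 190 192 193 198 199 199 203 203 201 203 204 200 201 199 199 196]
 [191 189 193 195 196 197 199 201 202 203 204 203 200 202 201 197 198]
 [184 191 195 195 195 197 200 199 207 206 202 204 200 199 201 197 199]
 [188 187 193 192 198 198 201 204 203 206 204 207 204 200 200 199 197]
 [190 190 193 195 196 203 205 203 208 209 208 207 205 201 200 199 197]
 [190 193 189 179 165 168 168 170 174 172 174 169 168 178 195 201 199]
 [192 191 192 155 124 122 117 121 122 120 123 116 122 153 193 200 199]
 [190 194 183 149 112 112 114 113 114 113 111 111 112 150 193 201 195]
 [188 193 185 154 116 115 112 119 116 114 117 112 116 153 195 202 197]
 [193 193 191 151 115 120 115 117 122 116 119 118 117 154 198 206 199]
 [196 200 190 153 120 118 118 119 116 113 119 118 116 146 192 207 207]
 [138 143 134 106  90  88  90  89  95  90  89  89  88 105 136 152 148]
 [ 75  79  75  65  66  72  62  68  67  70  68  66  65  70  75  80  77]
 [ 67  64  64  66  63  68  64  64  63  64  65  66  67  69  62  62  63]
 [ 74  64  67  66  67  68  70  66  63  64  61  61  68  61  68  68  62]]
```

apply_moves([
  [0.03, -0.04, -2],
  [0.03, -0.04, -5],
  [0.03, -0.04, -8],
  [0.03, -0.04, -9],
  [0.03, -0.04, -9.4],
  [0.03, -0.04, -9.4],
  [0.03, -0.04, -9.4],
], fingers=[1, 1, 1, 1, 1, 1, 1], yaw=[0, 0, 0, 0, 0, 0, 0])

```text
clock: 26.8
position: [525.5, -295.7, 271.3]
ee_rot: [0.735, -0.678, -0.011, 0.024]
contact_force: [0.4, 0.4, -1.5]
gripper_width: 23.4
```

```bash
python3 tp.py
```

```text
26.8 [ 525.5 -295.7  271.3] tip [ 515.  -299.9   59.9] hole-top pt [ 516.7 -299.2   94.8] z [-0.0496 -0.0199 -0.9986] yaw -85.3 F [ 0.4  0.4 -1.5] T [ 0.04 -0.13  0.03] 23.35689529165595
```

apply_moves([
  [-0.17, -0.05, 0],
  [-0.17, -0.05, -0.4],
  [-0.17, -0.05, -0.8],
  [-0.17, -0.05, -0.8],
  [-0.17, -0.05, -0.8],
], fingers=[1, 1, 1, 1, 1], yaw=[0, 0, 0, 0, 0])

```text
clock: 27.3
position: [523.8, -296.2, 263.0]
ee_rot: [0.735, -0.678, -0.012, 0.024]
contact_force: [0.5, 0.8, -1.8]
gripper_width: 23.0
```

```bash
python3 tp.py
```

```text
27.3 [ 523.8 -296.2  263. ] tip [ 513.2 -300.4   51.6] hole-top pt [ 514.9 -299.7   86.6] z [-0.0501 -0.0199 -0.9985] yaw -85.3 F [ 0.5  0.8 -1.8] T [ 0.04 -0.18 -0.03] 23.043140062681985
```

Aligned. Lowering slowly into the hole.

apply_moves([
  [0, 0, -0.4],
  [0, 0, -0.8],
  [0, 0, -1.3],
  [0, 0, -1.8],
  [0, 0, -1.8],
], fingers=[1, 1, 1, 1, 1], yaw=[0, 0, 0, 0, 0])

```text
clock: 27.8
position: [523.4, -296.1, 243.8]
ee_rot: [0.735, -0.678, -0.013, 0.025]
contact_force: [-0.0, 0.3, -1.8]
gripper_width: 23.3
```

```bash
python3 tp.py
```

```text
27.8 [ 523.4 -296.1  243.8] tip [ 512.4 -300.2   32.5] hole-top pt [ 514.2 -299.5   67.4] z [-0.0522 -0.0191 -0.9985] yaw -85.3 F [-0.   0.3 -1.8] T [ 0.03 -0.07 -0.05] 23.3168805496531
```

apply_moves([
  [0.06, 0, -0.5],
  [0.06, 0, -1.0],
  [0.06, 0, -1.5],
  [0.06, 0, -1.9],
  [0.06, 0, -2.0],
  [0.06, 0, -2.0],
], fingers=[1, 1, 1, 1, 1, 1], yaw=[0, 0, 0, 0, 0, 0])

```text
clock: 28.4
position: [524.0, -296.2, 223.6]
ee_rot: [0.735, -0.678, -0.013, 0.025]
contact_force: [-0.1, -0.5, -2.0]
gripper_width: 23.4
```

```bash
python3 tp.py
```

```text
28.4 [ 524.  -296.2  223.6] tip [ 512.9 -300.2   12.2] hole-top pt [ 514.7 -299.5   47.2] z [-0.0526 -0.0191 -0.9984] yaw -85.3 F [-0.1 -0.5 -2. ] T [ 0.08 -0.09 -0.02] 23.390610983833994
```

apply_moves([
  [0, 0, -0.12],
  [0, 0, -0.12],
  [0, 0, -0.12],
  [0, 0, -0.12],
  [0, 0, -0.12],
  [0, 0, -0.12],
  [0, 0, -0.12],
  [0, 0, -0.12],
], fingers=[1, 1, 0.8, 0.6, 0.3, 0, 0, 0], yaw=[0, 0, 0, 0, 0, 0, 0, 0])

```text
clock: 29.2
position: [524.0, -296.2, 222.5]
ee_rot: [0.735, -0.678, -0.013, 0.025]
contact_force: [0.2, -0.0, -0.7]
gripper_width: 85.5
```

apply_moves([
  [0, 0, 0],
  [0, 0, 1],
  [0, 0, 4],
  [0, 0, 8],
  [0, 0, 12],
  [0, 3, 12],
  [0, 5, 12],
  [0, 5, 12],
], fingers=[0, 0, 0, 0, 0, 0, 0, 0], yaw=[0, 0, 0, 0, 0, 0, 0, 0])

```text
clock: 30.0
position: [523.8, -244.5, 344.0]
ee_rot: [0.736, -0.677, -0.012, 0.024]
contact_force: [1.0, 0.2, 0.7]
gripper_width: 85.3
```

```bash
python3 tp.py; python3 -c "
from h import *
c,K,W=cam('wrist'); np.savez('w5',K=K,W=W); cv2.imwrite('pics/w5.png',c)
d,K2,W2=cam('side'); a=cv2.resize(d[140:220,290:390],None,fx=4,fy=4); b=cv2.resize(d[260:420,200:370],None,fx=2,fy=2)
w=cv2.resize(c,(400,300)); o=np.zeros((620,800,3),np.uint8); o[:320,:400]=a; o[:300,400:]=w; o[300:620,400:740]=b; cv2.imwrite('pics/f.png',o[:600])"
```

```text
30.0 [ 523.8 -244.5  344. ] tip [ 513.1 -248.6  132.6] hole-top pt [ 514.9 -247.9  167.5] z [-0.0506 -0.0192 -0.9985] yaw -85.2 F [1.  0.2 0.7] T [ 0.01 -0.12 -0.03] 85.3468459699444
```

View pics/f.png

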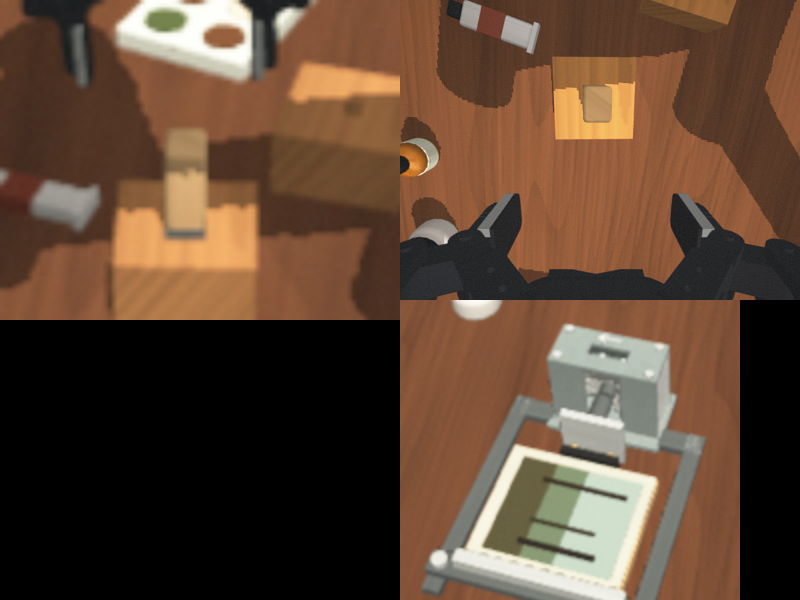

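The key stands upright in its stand with the fingers open and clear. The pad is against the panel and the panel against the fence. Handing in.

```bash
python3 -c "
from bench import *
print(job_done()); print(read_state()['clock'])"
```

```text
the job is handed in; nothing more can be done
None
the job is handed in; nothing more can be done
```

The clamp is tightened snug on the panel, the key is back in its stand, and I handed the job in at about 30 s. The hand-in gave no verdict.

**What I did:** I took the key from the left-hand stand and advanced the wheel over four strokes through the slot. The wheel turned at about 4.5–5.3 N at first, with one 5.95 N reading at the end of stroke 1. On the fourth stroke it climbed to 7.1 N by force and about 7.3 N by wrist torque. That is inside the 6.5–8 N snug range, so I stopped there. I then backed off, lifted out, stood the key in its stand and let go.

**Last checks:**
- **Key:** it looks upright and seated as it was at the start, with the gripper open and clear above it.
- **Clamp:** the pad touches the panel and the panel sits flush on the fence.
- **Bystanders:** the jar, bottle and tube were not touched by the planned path, and I saw no sign of movement. I did not measure them again.

**What disagreed or stayed uncertain:**
- **Pad force:** I could not measure it directly. From wheel travel I estimate about 12–15 N, and from blade force about 18–22 N. Both are inside 10–42 N.
- **Side-wall rubbing:** the blade touched the slot's side wall with 1–2 N at times, which may have inflated the blade reading by a few tenths of a newton.
- **Tool tilt:** the tool tilted by about 0.05 rad over the pushes. I allowed for this when putting the key back.

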